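# Sweep the loose nuts into the bench tray

### The arm

A 6-joint arm with a two-finger parallel gripper is mounted at the origin on a cart in front of the work surface, level with it; the furniture and walls round the work are solid. World frame = base frame: x ahead of the robot, y to its left, z up, the work surface at z = 0. Lengths are in mm, angles in rad, forces in N, time in s.
With the tool pointing down it reaches from about 375 to 825 mm from the base axis. Payload 5.5 kg.
Tool frame: the origin (TCP) lies at the very end of the fingers, on their centre line; the grasp point (between the pads) lies 19 mm behind it; z points along the fingers, y is the direction in which the jaws open and shut (so a half turn about z gives the same grasp; the last joint's range is limited). The gripper opens to 85 mm and grips with 20 to 120 N. Pads are 22 mm wide; open, the fingers measure 114 mm over their backs; the gripper's body (76 mm by 85 mm) begins 54 mm behind the grasp point. The pads swing forward as they close: fully open they stand 13 mm farther back than shut.
Start: joints at [-1.113, 0.314, -0.047, 1.21, 0, 1.571], TCP at [265.182, -538.213, 231.299] pointing down, gripper open.
Joint ranges: [-2.67, 2.67], [-0.69, 1.73], [-1.03, 1.25], [-2.08, 2.16], [-1.42, 1.45], [-3.14, 3.14]. Speed limits (rad/s): [2.39, 2.39, 3.01, 3.14, 3.14, 3.14].

### API

Orientations are given as a unit quaternion [x, y, z, w].
In Python, from rig import * gives the robot as it stands. The module is installed in compiled form; this text tells all that it offers.
- The arm moves only by the shell command python3 -m pendant 'ROWS' [FORCE]. ROWS is JSON, a list of rows, each a list of 7 numbers: the closure in counts, from 0 (fully open) to 255 (shut), then the shift along the tool's x, y, z in units of 40 mm (1.0 is 40 mm), then the turn, a rotation vector about the tool's x, y, z in units of 6 degrees (1.0 is 6 degrees). A call has exactly 10 rows; each row shifts and turns the commanded pose from where the row before left it, along the tool's axes as they then stand; what a row does not reach is not made up. A row lasts 1/12 s, in which the tool goes at most 41.7 mm and 7.16 degrees, less where a joint would pass 70% of its speed; a pose out of reach is approached as far as the arm can. A call is refused whole if a number of a shift passes 1 or a number of a turn 1, either way. A call with a gripper value outside its range is refused whole. The fingers move at their own pace and stop on an object; FORCE is the grip in N (left out, the last holds). Time passes only in rows, so rows that do not move let the fingers close, or fill a call up. It gives the time, the measured TCP pose, the force and the opening at its end, in the units of the state.
- read_state(): the state, without advancing time (a new reading comes with each control period).
- camera(name): name is "scene" or "top" or "wrist"; returns (picture, depth): 400x640x3 uint8, red, green, blue; 400x640 float32, mm along the optical axis (not along the pixel's ray), 0 where there is no reading.
- camera_info(name): a dict with "fovy" (degrees; the focal length in pixels is half the picture's height over the tangent of half this angle, whatever the lens; pixels are square), "cx", "cy" (the principal point, pixels), "k1" (the pictures are not rectified: a ray, as slopes to the right and down, at radius r is drawn at 1 + k1 r^2 times it, then the intrinsics apply), "R" (3x3) and "t" (3): a world point X has camera coordinates R X + t; the wrist camera has in their place "hand_eye" (4x4, takes a point from camera to tool coordinates, whose origin is the TCP and whose axes are the flange's). Camera axes: x right, y down, z forward; pixel columns grow to the right and rows downward; lengths in mm; the calibration is good to about 2 mm. A picture is of the moment at which its call begins: read the wrist's pose just before it. camera_info takes no time and is no camera call.
- close_job(): hands the job in, once; it reports no verdict.
The state is a dict: "time_s": time; "q": joint angles; "qvel": joint speeds; "tau": joint torques, N m; "eef_pos": TCP position; "tool_rot": TCP orientation; "ft_force": force on the tool from outside, world axes, zero at the start; "moment": the same for the moment, N m; "opening": opening from 0.0 (shut) to 1.0 (fully open).
Only numpy, scipy, OpenCV 4.12 (cv2) and the standard library are available. Lean on these libraries where they do the work, as an engineer would, in place of code of your own. Each camera call takes 0.05 s, during which the arm holds its last target.

### The job

Sweep the three loose hexagon nuts across the bench with your fingers into the blue sweep tray, until each nut lies flat and wholly inside, past the tray's front lip. Push them along the bench without picking up or tipping any, and leave the pink ceramic cup and the red and white paint marker that are among them where they are. Finish with the hand clear of everything.

Things in the scene. Friction and masses are not known exactly. Their poses are not given: they have to be found in the camera images.
- sweep_tray: blue steel sweep tray fixed to the bench, like a wide dustpan open toward the robot; inside 320 mm wide (y), 110 mm deep (x). Origin: middle of the front lip, on the bench; +x points into the tray. The lip ramps up over the first 15 mm to the 2 mm thick floor. Side walls at y = +-160 mm, 12 mm high for the first 20 mm; they and the back wall (x = 110 mm) rise to 28 mm with their rolled rim
- nut_a: bare steel hexagon nut, loose, lying flat: 30 mm across flats, 34 mm across corners, 16 mm high, about 64 g; origin at the centre of its underside, z up; any yaw. It slides under a light push
- nut_b: bare steel hexagon nut, loose, lying flat: 30 mm across flats, 34 mm across corners, 16 mm high, about 64 g; origin at the centre of its underside, z up; any yaw. It slides under a light push
- nut_c: bare steel hexagon nut, loose, lying flat: 30 mm across flats, 34 mm across corners, 16 mm high, about 64 g; origin at the centre of its underside, z up; any yaw. It slides under a light push
- gas_cup: pink ceramic welding cup standing upright, loose, light and easily knocked over: 19 mm diameter, 47 mm high; origin at the centre of its foot. It stands between two of the nuts' ways to the tray; not to be moved
- marker: paint marker, white with a red cap end, lying loose on the bench and pointing about into the tray: 18 mm diameter, 126 mm long; origin on the bench under its middle, its own y axis along its length. It lies between two of the nuts' ways to the tray; not to be moved
Not all that is in view belongs to the job. What is shaped like the nut_a but green is not meant.

How it is judged:
By the outcome, as a careful person would: the job done as asked, in the order asked, and still so for the second after the job is handed in, with the robot touching nothing.
It also fails if it takes over 72 s, if anything falls off the work surface, if the arm or the gripper's body presses on something with over 40 N, if the wrist force passes 120 N, or if a joint passes its speed limit or range.

## Working session

There is one attempt and no reset: what is moved stays moved. The work goes in short steps, Python scripts to look and compute and a shell command to move; the robot and the scene stay as the last step left them, time stands still between calls to the robot, and variables do not carry over. Pictures are saved under pics/ and viewed, and the job is handed in when it is done.

```bash
mkdir -p pics; ls
python3 - <<'E'
from rig import *
import cv2
print(read_state())
for n in ("scene","top","wrist"):
    p,d=camera(n); cv2.imwrite(f"pics/{n}0.png",p[:,:,::-1]); i=camera_info(n); print(n,i, (d>0).mean())
    import numpy as np; np.savez(f"{n}0.npz",p=p,d=d)
E
```

```text
pics
{'time_s': 0.0, 'q': array([-1.11300032e+00,  3.14222947e-01, -4.80866040e-02,  1.21019899e+00,
        2.02621877e-05,  1.57078658e+00]), 'qvel': array([-0.00192702, -0.00018738, -0.00064279,  0.00095848, -0.00230123,
       -0.00047156]), 'tau': array([-7.40921987e-04, -5.39589393e+01,  3.39750588e+01,  1.91445061e-02,
       -1.78348373e-04, -5.08521396e-06]), 'eef_pos': array([ 264.93160264, -537.69128503,  230.43311191]), 'tool_rot': array([ 9.73915574e-01,  2.26909062e-01, -1.84384095e-04, -8.36079266e-04]), 'ft_force': array([ 1.01981981, -0.25871349, -0.7745723 ]), 'moment': array([-0.00170669,  0.01955182, -0.0533582 ]), 'opening': 0.9955635368089474}
scene {'fovy': 47.071697975884454, 'cx': 319.6927289213815, 'cy': 202.36349291776966, 'k1': 0.04537771144417927, 'R': array([[-0.61311738, -0.78985141,  0.01489374],
       [-0.36707879,  0.26814727, -0.89070208],
       [ 0.69952858, -0.5515721 , -0.45434345]]), 't': array([330.37208012, 227.95068357, 480.41530755])} 0.99587890625
top {'fovy': 48.38228698765681, 'cx': 318.1844521049319, 'cy': 203.03814392924895, 'k1': -0.09168874646357965, 'R': array([[-0.01927718, -0.99979866,  0.00557084],
       [-0.97988119,  0.01778551, -0.19878765],
       [ 0.19864855, -0.00929082, -0.98002675]]), 't': array([ 26.03464871, 556.9447101 , 794.82817629])} 0.99591796875
wrist {'fovy': 61.38831121954679, 'cx': 323.0549184855748, 'cy': 203.60390522684344, 'k1': -0.06520949017096286, 'hand_eye': array([[-5.70420369e-04, -9.62921844e-01, -2.69779905e-01,
         6.94061302e+01],
       [ 9.99999754e-01, -4.38990813e-04, -5.47506998e-04,
        -1.85859363e-01],
       [ 4.08775549e-04, -2.69780151e-01,  9.62921857e-01,
        -1.42310202e+02],
       [ 0.00000000e+00,  0.00000000e+00,  0.00000000e+00,
         1.00000000e+00]])} 0.99608203125
```

View pics/top0.png

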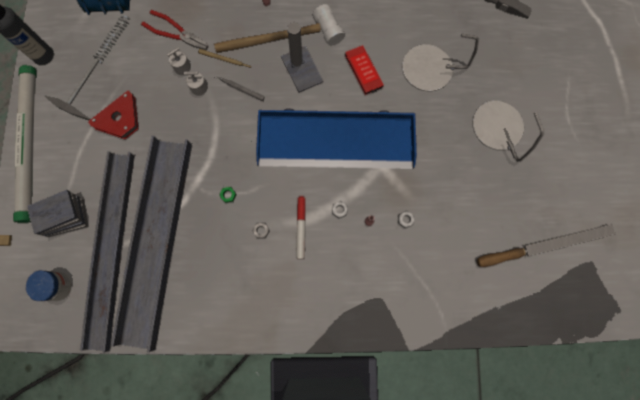

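View pics/scene0.png

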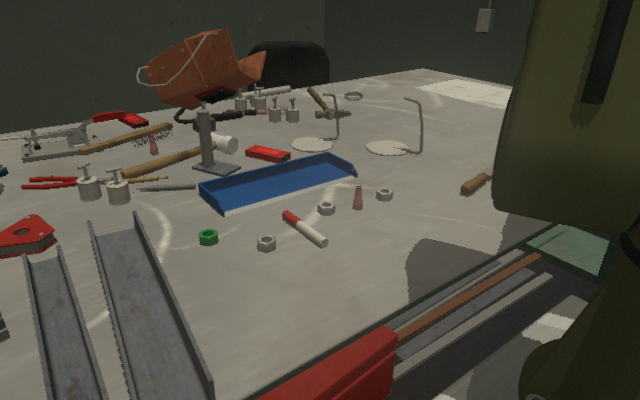

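The top view shows three bare steel nuts at about (261,230), (340,209) and (406,219). The green nut at (228,195) is a decoy. The marker is at (301,227), the cup at (369,220), and the tray spans columns 258–415 with its lip at row ~165. Next I'll measure these and view a crop.

```bash
cat > h.py <<'E'
import numpy as np, cv2
from rig import *
def K(i):
    f=200/np.tan(np.radians(i["fovy"])/2); return f
def und(i,uv):
    uv=np.atleast_2d(np.array(uv,float)); f=K(i); d=(uv-[i["cx"],i["cy"]])/f; s=d.copy()
    for _ in range(30):
        s=d/(1+i["k1"]*(s**2).sum(1,keepdims=True))
    return s
def cast(i,uv,z,R=None,t=None):
    if R is None: R,t=np.array(i["R"]),np.array(i["t"])
    s=und(i,uv); r=np.c_[s,np.ones(len(s))]@R   # R^T r
    c=-R.T@t
    return c+r*((z-c[2])/r[:,2])[:,None]
def proj(i,X,R=None,t=None):
    if R is None: R,t=np.array(i["R"]),np.array(i["t"])
    c=np.atleast_2d(X)@R.T+t; s=c[:,:2]/c[:,2:]; s=s*(1+i["k1"]*(s**2).sum(1,keepdims=True))
    return s*K(i)+[i["cx"],i["cy"]]
E
python3 - <<'E'
from h import *
i=camera_info("top"); p=np.load("top0.npz")["p"]
c=p[95:270,215:440]; cv2.imwrite("pics/crop0.png",cv2.resize(c,None,fx=3.5,fy=3.4,interpolation=cv2.INTER_CUBIC)[:,:,::-1])
P=lambda n,uv,z:print(n,cast(i,uv,z).round(1).tolist())
P("nuts",[(261,230),(340,209),(406,219)],16)
P("green",[(228,195)],16)
hsv=cv2.cvtColor(p,cv2.COLOR_RGB2HSV)
sc=camera_info("scene")
P("lip",[(258,166),(415,167)],0); P("back top",[(259,112),(415,112)],28)
E
```

```text
nuts [[513.0, 129.5, 16.0], [552.5, -28.1, 16.0], [529.7, -159.5, 16.0]]
green [[585.2, 196.6, 16.0]]
lip [[649.4, 138.5, 0.0], [641.7, -188.3, 0.0]]
back top [[757.5, 134.1, 28.0], [752.6, -189.8, 28.0]]
```

View pics/crop0.png

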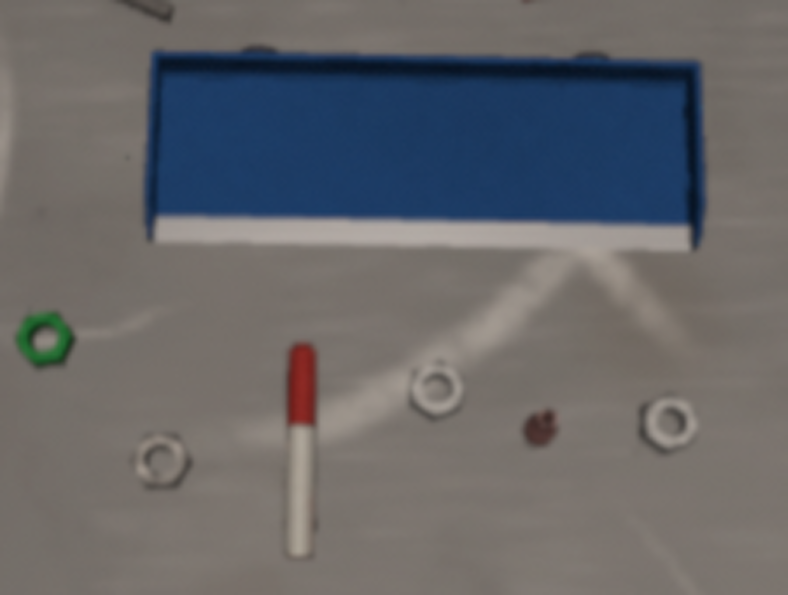

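View pics/wrist0.png

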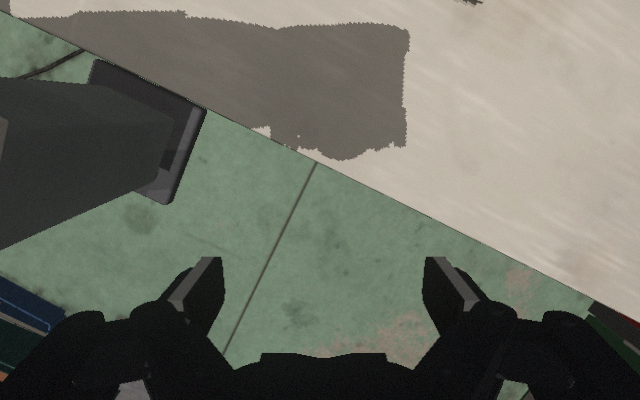

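The crop confirms three bare steel nuts at crop pixels (162,461), (436,388) and (668,423). The green one at (45,338) is excluded by colour. Now for more exact positions, using the scene view as a second one.

Run:
```python
from h import *
i=camera_info("top"); s=camera_info("scene"); sp=np.load("scene0.npz")["p"]
def P(n,uv,z,c=i):print(n,cast(c,uv,z).round(1).tolist())
def px(x,y): return (215+x/3.5,95+y/3.4)
n=cast(i,[px(162,461),px(436,388),px(668,423)],16);print("nuts",n.round(1))
print("in scene",proj(s,n).round(1))
P("cup top",[px(540,428)],40); P("cup foot scene",[(358,207)],0,s)
P("marker ends top",[px(302,345),px(300,557)],9); P("marker ends scene",[(287,213),(323,242)],9,s)
P("inner lip ends",[px(155,241),px(691,249)],1); P("inner floor front",[px(155,217),px(691,225)],2)
P("rim back",[px(155,55),px(698,65)],28); P("back floor", [px(165,72),px(686,82)],2)
cv2.imwrite("pics/scrop0.png",cv2.resize(sp[140:265,190:410],None,fx=3.5,fy=3.5,interpolation=cv2.INTER_CUBIC)[:,:,::-1])
```

```text
nuts [[ 511.8  128.9   16. ]
 [ 552.2  -27.2   16. ]
 [ 528.9 -159.2   16. ]]
in scene [[268.3 238.9]
 [326.8 204.3]
 [384.9 190.9]]
cup top [[523.5, -82.7, 40.0]]
cup foot scene [[531.1, -89.1, 0.0]]
marker ends top [[581.0, 49.1, 9.0], [455.3, 51.7, 9.0]]
marker ends scene [[578.9, 46.2, 9.0], [459.1, 55.1, 9.0]]
inner lip ends [[649.3, 135.7, 1.0], [638.8, -182.5, 1.0]]
inner floor front [[664.3, 135.8, 2.0], [653.8, -183.3, 2.0]]
rim back [[759.3, 133.6, 28.0], [747.9, -188.3, 28.0]]
back floor [[758.9, 130.7, 2.0], [747.3, -186.5, 2.0]]
```

View pics/scrop0.png

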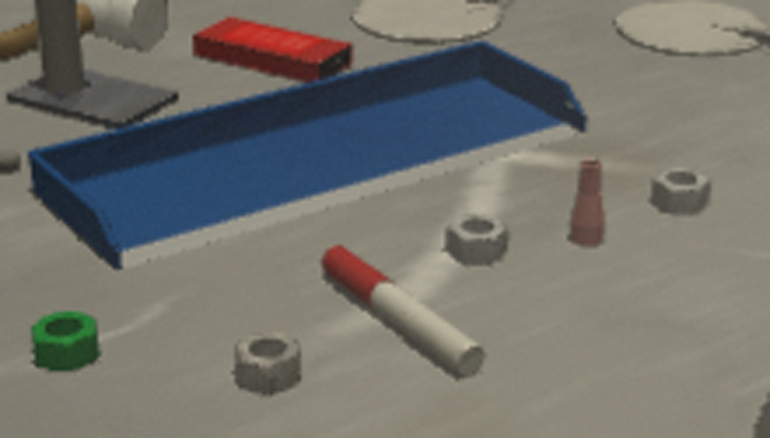

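```bash
python3 -m pendant '[[190,0,0,0,0,0,0.874],[190,0,0,0,0,0,0.874],[190,0,0,0,0,0,0.874],[190,0,0,0,0,0,0.874],[190,0,0,0,0,0,0.874],[190,0.4,-0.8,0,0,0,0],[190,0.4,-0.8,0,0,0,0],[190,0.4,-0.8,0,0,0,0],[190,0.4,-0.8,0,0,0,0],[190,0.4,-0.8,0,0,0,0]]' 40
```

```text
time_s: 0.98
eef_pos: [345.3, -376.6, 231.0]
tool_rot: [1.0, -0.0, -0.0, -0.0]
ft_force: [0.8, -0.1, -1.4]
opening: 0.253
```

```bash
python3 -m pendant '[[190,0.33,-0.54,0.2,0,0,0],[190,0.33,-0.54,0.2,0,0,0],[190,0.33,-0.54,0.2,0,0,0],[190,0.33,-0.54,0.2,0,0,0],[190,0.33,-0.54,0.2,0,0,0],[190,0.33,-0.54,0.2,0,0,0],[190,0.33,-0.54,0.2,0,0,0],[190,0.33,-0.54,0.2,0,0,0],[190,0.33,-0.54,0.2,0,0,0],[190,0.33,-0.54,0.2,0,0,0]]'
python3 - <<'E'
from h import *
print(read_state()["eef_pos"])
p,d=camera("wrist"); cv2.imwrite("pics/w1.png",p[:,:,::-1])
E
```

```text
time_s: 1.82
eef_pos: [477.4, -160.9, 150.8]
tool_rot: [1.0, 0.0, -0.0, -0.0]
ft_force: [-0.2, -1.1, -0.9]
opening: 0.256
[ 477.40109616 -160.93144709  150.76712697]
```

View pics/w1.png

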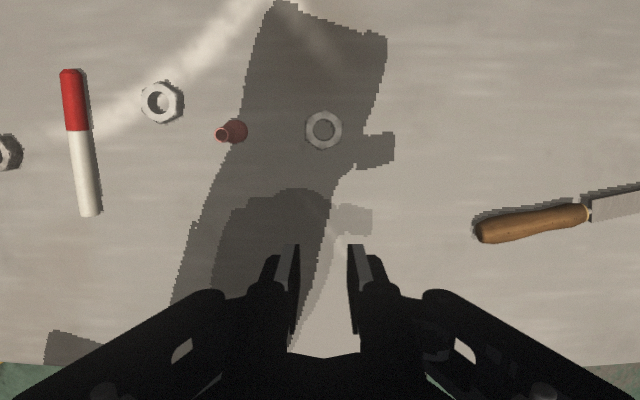

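Nut c is at (324,130), in line with the finger gap at column 323. The cup at (232,131) is well to the left. I'll check the gripper's lateral extent by height from the wrist depth image.

Run:
```python
from h import *
i=camera_info("wrist"); st=read_state(); p,d=camera("wrist")
H=np.array(i["hand_eye"]); v,u=np.mgrid[0:400:2,0:640:2]; uv=np.c_[u.ravel(),v.ravel()]
s=und(i,uv); z=d[v.ravel(),u.ravel()]; X=np.c_[s,np.ones(len(s))]*z[:,None]; T=X@H[:3,:3].T+H[:3,3]
m=(z>0)&(T[:,2]<10)&(T[:,0]<60)&(p[v.ravel(),u.ravel()].max(1)<90)
for a in range(-100,10,10):
    k=m&(T[:,2]>=a)&(T[:,2]<a+10)
    if k.any(): print(a,k.sum(),T[k].min(0).round(1),T[k].max(0).round(1))
# nuts/objects by casting on z
R0=np.diag([1.,-1,-1])
print("eef",st["eef_pos"])
Rc=(R0@H[:3,:3]).T; c=R0@H[:3,3]+st["eef_pos"]; t=-Rc@c
print(cast(i,[(324,130),(162,102)],16,Rc,t).round(1), cast(i,[(231,131),],40,Rc,t).round(1),cast(i,[(73,70),(91,216)],9,Rc,t).round(1))
```

```text
-100 793 [ 12.1 -65.7 -97.1] [ 21.8  64.3 -90. ]
-90 3028 [  2.9 -65.6 -90. ] [ 19.3  63.2 -80. ]
-80 2823 [ -7.  -60.2 -80. ] [ 19.2  58.4 -70. ]
-70 1468 [-11.3 -54.4 -70. ] [ 18.8  53.  -60. ]
-60 1992 [-11.4 -49.2 -60. ] [ 15.4  47.8 -50. ]
-50 559 [ -9.  -44.1 -50. ] [ 15.3  42.  -40. ]
-40 328 [ -9.9 -28.1 -39.9] [ 12.8  21.1 -30. ]
-30 254 [ -9.  -25.2 -29.9] [ 12.6  23.6 -20. ]
-20 191 [ -8.8 -25.1 -19.9] [ 12.4  23.5 -10.1]
-10 90 [ -9.3 -23.9 -10. ] [12.4 22.9 -0.2]
0 1 [ -0.8 -11.5   0.2] [ -0.8 -11.5   0.2]
eef [ 478.76750392 -157.48921376  149.32157314]
[[ 532.1 -157.5   16. ]
 [ 555.1  -28.    16. ]] [[533.  -88.9  40. ]] [[582.9  48.8   9. ]
 [457.1  54.6   9. ]]
```

```bash
python3 -m pendant '[[190,0,-0.01,0.45,0,0,0],[190,0,-0.01,0.45,0,0,0],[190,0,-0.01,0.45,0,0,0],[190,0,-0.01,0.45,0,0,0],[190,0,-0.01,0.45,0,0,0],[190,0,-0.01,0.45,0,0,0],[190,0,-0.01,0.45,0,0,0],[190,0,-0.01,0.3,0,0,0],[190,0,0,0.15,0,0,0],[190,0,0,0,0,0,0]]'
```

```text
time_s: 2.75
eef_pos: [475.7, -159.1, 6.2]
tool_rot: [1.0, -0.0, -0.001, -0.0]
ft_force: [0.4, -1.2, -0.3]
opening: 0.254
```

```bash
python3 -m pendant '[[190,0.2,0,0,0,0,0],[190,0.2,0,0,0,0,0],[190,0.2,0,0,0,0,0],[190,0.25,0,0,0,0,0],[190,0.25,0,0,0,0,0],[190,0.25,0,0,0,0,0],[190,0.25,0,0,0,0,0],[190,0.25,0,0,0,0,0],[190,0.25,0,0,0,0,0],[190,0.2,0,0,0,0,0]]'
python3 - <<'E'
from h import *
p,d=camera("wrist"); cv2.imwrite("pics/w2.png",p[:,:,::-1])
E
```

```text
time_s: 3.58
eef_pos: [570.5, -158.9, 7.2]
tool_rot: [1.0, 0.0, 0.0, 0.0]
ft_force: [-0.1, 0.1, -0.4]
opening: 0.255
```

View pics/w2.png

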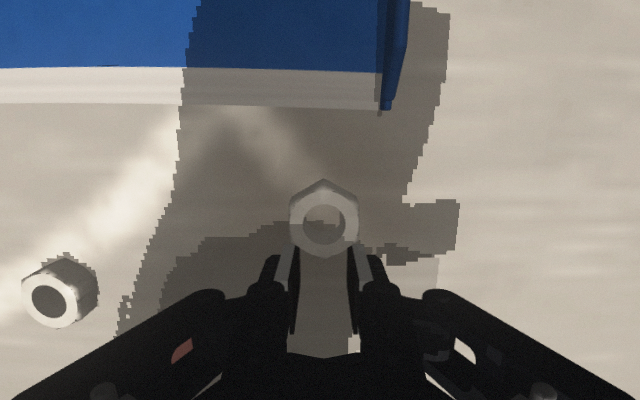

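Nut c sits in the cradle at (324,219). The tray's right wall is at column 383, so I need to ease left before entering.

```bash
python3 -m pendant '[[190,0.18,-0.06,0,0,0,0],[190,0.18,-0.07,0,0,0,0],[190,0.18,-0.07,0,0,0,0],[190,0.18,-0.07,0,0,0,0],[190,0.18,-0.07,0,0,0,0],[190,0.18,-0.07,0,0,0,0],[190,0.18,-0.06,0,0,0,0],[190,0.2,0,0,0,0,0],[190,0.2,0,0,0,0,0],[190,0.15,0,0,0,0,0]]'
python3 - <<'E'
from h import *
p,d=camera("wrist"); cv2.imwrite("pics/w3.png",p[:,:,::-1])
E
```

```text
time_s: 4.47
eef_pos: [642.7, -140.2, 7.3]
tool_rot: [1.0, 0.0, 0.0, 0.0]
ft_force: [-0.5, -0.3, 0.4]
opening: 0.259
```

View pics/w3.png

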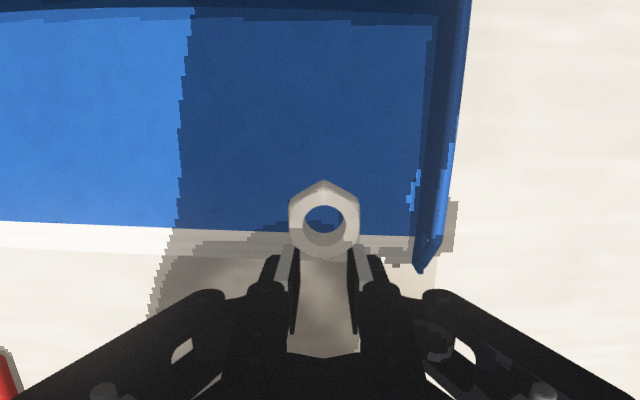

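Nut c at (324,219) is over the ramp and still cradled. I'll push the last 40 mm, then back off.

```bash
python3 -m pendant '[[190,0.2,0,0,0,0,0],[190,0.2,0,0,0,0,0],[190,0.2,0,0,0,0,0],[190,0.2,0,0,0,0,0],[190,0.13,0,0,0,0,0],[190,0.07,0,0,0,0,0],[190,0,0,0,0,0,0],[190,-0.25,0,0,0,0,0],[190,-0.5,0,-0.2,0,0,0],[190,-0.3,0,-0.6,0,0,0]]'; python3 -m pendant '[[190,-0.2,0,-0.9,0,0,0],[190,-0.6,0,-0.7,0,0,0],[190,-0.6,-0.6,0,0,0,0],[190,-0.6,-0.6,0,0,0,0],[190,-0.6,-0.6,0,0,0,0],[190,-0.4,-0.6,0,0,0,0],[200,0,-0.6,0,0,0,0],[200,0,-0.5,0,0,0,0],[200,0,0,0,0,0,0],[200,0,0,0,0,0,0]]';  python3 - <<'E'
from h import *
p,d=camera("wrist"); cv2.imwrite("pics/w4.png",p[:,:,::-1])
p,d=camera("top"); cv2.imwrite("pics/t4.png",p[:,:,::-1])
E
```

```text
time_s: 5.35
eef_pos: [634.7, -139.4, 35.6]
tool_rot: [1.0, 0.0, -0.004, -0.001]
ft_force: [-0.8, 0.5, -0.4]
opening: 0.258
time_s: 6.18
eef_pos: [519.3, 0.5, 103.6]
tool_rot: [1.0, 0.001, 0.0, 0.0]
ft_force: [0.4, -0.1, -0.1]
opening: 0.22
```

View pics/w4.png

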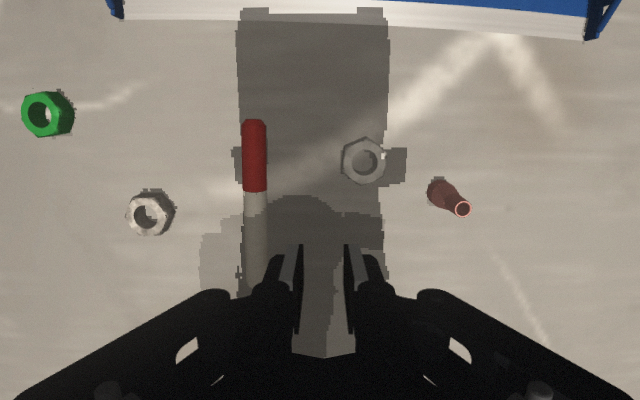

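View pics/t4.png

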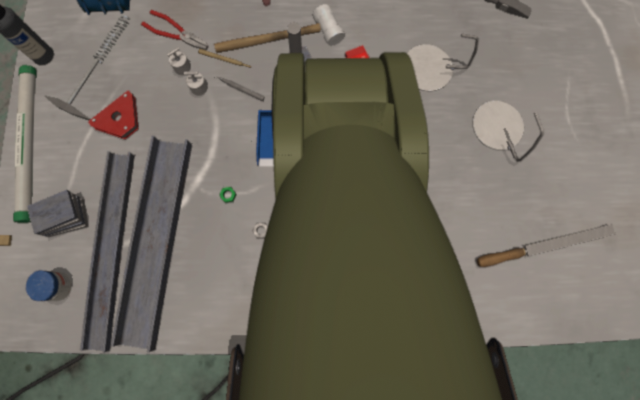

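The cup is still standing at (445,195), the marker is unmoved at (255,190), and nut b is at (364,161). Going behind nut b.

```bash
python3 -m pendant '[[200,-0.25,0.35,0,0,0,0],[200,-0.25,0.35,0,0,0,0],[200,0,0,0.35,0,0,0],[200,0,0,0.4,0,0,0],[200,0,0,0.4,0,0,0],[200,0,0,0.4,0,0,0],[200,0,0,0.4,0,0,0],[200,0,0,0.3,0,0,0],[200,0,0,0.15,0,0,0],[200,0,0,0,0,0,0]]'
python3 - <<'E'
from h import *
print(read_state()["eef_pos"])
p,d=camera("wrist"); cv2.imwrite("pics/w5.png",p[:,:,::-1])
E
```

```text
time_s: 7.12
eef_pos: [498.2, -29.0, 6.0]
tool_rot: [1.0, -0.001, -0.001, 0.0]
ft_force: [-0.4, 0.0, 0.2]
opening: 0.214
[498.24782038 -28.96974367   5.95340173]
```

View pics/w5.png

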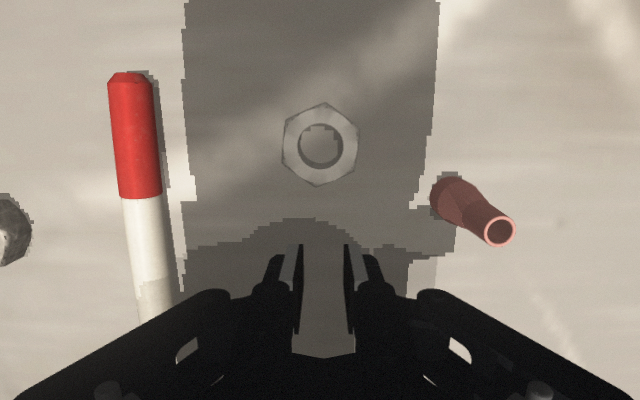

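Nut b (320,145) is centred ahead of the fingers, and the cup and marker stand clear on either side. Pushing.

```bash
python3 -m pendant '[[200,0.15,-0.01,0,0,0,0],[200,0.2,-0.01,0,0,0,0],[200,0.2,-0.02,0,0,0,0],[200,0.25,-0.02,0,0,0,0],[200,0.25,-0.02,0,0,0,0],[200,0.25,-0.02,0,0,0,0],[200,0.25,-0.02,0,0,0,0],[200,0.25,-0.02,0,0,0,0],[200,0.25,0,0,0,0,0],[200,0.2,0,0,0,0,0]]'
python3 - <<'E'
from h import *
p,d=camera("wrist"); cv2.imwrite("pics/w6.png",p[:,:,::-1])
E
```

```text
time_s: 8.0
eef_pos: [590.9, -22.4, 7.2]
tool_rot: [1.0, 0.0, 0.0, -0.0]
ft_force: [0.0, -0.1, -0.1]
opening: 0.213
```

View pics/w6.png

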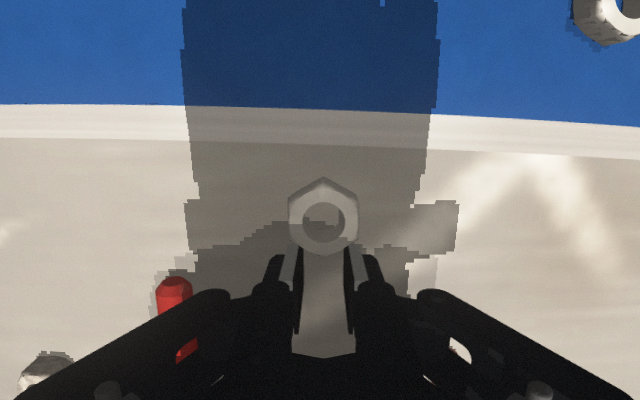

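Nut b is cradled at (323,216), and nut c is visible inside the tray at (605,18). I'll finish this push, back off and lift.

```bash
python3 -m pendant '[[200,0.2,0,0,0,0,0],[200,0.25,0,0,0,0,0],[200,0.25,0,0,0,0,0],[200,0.25,0,0,0,0,0],[200,0.25,0,0,0,0,0],[200,0.25,0,0,0,0,0],[200,0.25,0,0,0,0,0],[200,0.25,0,0,0,0,0],[200,0.2,0,0,0,0,0],[200,0.1,0,0,0,0,0]]'; python3 -m pendant '[[200,0,0,0,0,0,0],[200,-0.25,0,0,0,0,0],[200,-0.5,0,-0.2,0,0,0],[200,-0.3,0,-0.6,0,0,0],[200,-0.2,0,-0.9,0,0,0],[200,-0.6,0,-0.7,0,0,0],[200,-0.6,-0.7,0,0,0,0],[200,-0.6,-0.7,0,0,0,0],[200,-0.6,-0.7,0,0,0,0],[200,-0.6,-0.7,0,0,0,0]]'
```

```text
time_s: 8.88
eef_pos: [680.5, -22.6, 7.2]
tool_rot: [1.0, 0.0, 0.0, -0.0]
ft_force: [-0.9, 0.1, 1.4]
opening: 0.214
time_s: 9.72
eef_pos: [507.5, 45.7, 104.7]
tool_rot: [0.999, 0.033, -0.001, -0.019]
ft_force: [0.7, -0.6, -1.0]
opening: 0.216
```

```bash
python3 -m pendant '[[200,0,0,0,0,0,0],[200,0,0,0,0,0,0],[200,-0.2,-0.3,0,0,0,0],[200,-0.2,-0.3,0,0,0,0],[200,-0.2,-0.3,0,0,0,0],[200,-0.1,0,0,0,0,0],[200,0,0,0,0,0,0],[200,0,0,0,0,0,0],[200,0,0,0,0,0,0],[200,0,0,0,0,0,0]]'
python3 - <<'E'
from h import *
s=read_state();print(s["eef_pos"],s["tool_rot"],s["q"])
p,d=camera("wrist"); cv2.imwrite("pics/w7.png",p[:,:,::-1])
E
```

```text
time_s: 10.55
eef_pos: [480.6, 60.6, 106.1]
tool_rot: [0.999, 0.045, -0.001, -0.027]
ft_force: [-0.3, -1.2, -0.3]
opening: 0.214
[480.5643492   60.59384723 106.11642666] [ 0.99863289  0.04492105 -0.00116709 -0.02670361] [ 0.08891166  0.18946391 -0.51143159  0.86988574  0.05346456  3.14060024]
```

View pics/w7.png

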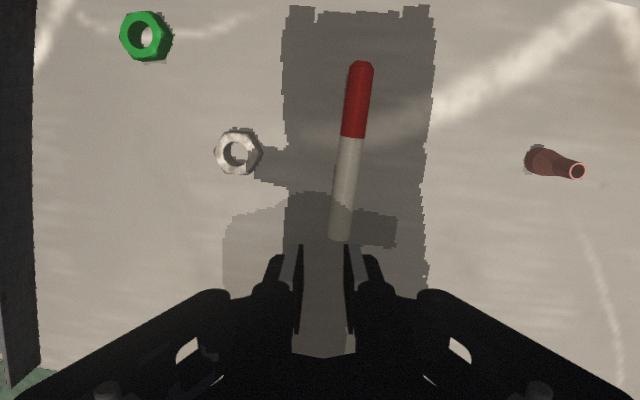

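The last joint has reached its limit (q6 = 3.14), which tilted the tool slightly. I'll turn the hand half a turn the other way, since the grasp is symmetric, and level it. Nut a is at (239,152), and the marker and cup are still in place.

Run:
```python
from h import *
from scipy.spatial.transform import Rotation as R
s=read_state(); r=R.from_quat(s["tool_rot"])
print(r.as_matrix().round(3))
for yaw in (10,90,180):
    g=R.from_euler('z',yaw,degrees=True)*R.from_quat([1,0,0,0])
    print(yaw,(r.inv()*g).as_rotvec(degrees=True)/6)
```

```text
[[ 0.996  0.09  -0.005]
 [ 0.09  -0.995  0.053]
 [-0.    -0.053 -0.999]]
10 [-0.51042085 -0.0204998  -0.80817432]
90 [ -0.41456593  -0.37722475 -14.1380627 ]
180 [ -0.0367408   -0.77906023 -29.13156896]
```

```bash
python3 -m pendant '[[200,0,0,0,-0.26,-0.01,-0.41],[200,0,0,0,-0.25,-0.01,-0.4],[200,0,0,0,0,0,-1],[200,0,0,0,0,0,-1],[200,0,0,0,0,0,-1],[200,0,0,0,0,0,-1],[200,0,0,0,0,0,-1],[200,0,0,0,0,0,-1],[200,0,0,0,0,0,-1],[200,0,0,0,0,0,-1]]'; python3 -m pendant '[[200,0,0,0,0,0,-1],[200,0,0,0,0,0,-1],[200,0,0,0,0,0,-1],[200,0,0,0,0,0,-1],[200,0,0,0,0,0,-1],[200,0,0,0,0,0,-1],[200,0,0,0,0,0,-1],[200,0,0,0,0,0,-1],[200,0,0,0,0,0,-1],[200,0,0,0,0,0,-1]]'
python3 -m pendant '[[200,0,0,0,0,0,-1],[200,0,0,0,0,0,-1],[200,0,0,0,0,0,-1],[200,0,0,0,0,0,-1],[200,0,0,0,0,0,-1],[200,0,0,0,0,0,-1],[200,0,0,0,0,0,-1],[200,0,0,0,0,0,-1],[200,0,0,0,0,0,0],[200,0,0,0,0,0,0]]'
python3 - <<'E'
from h import *
from scipy.spatial.transform import Rotation as R
s=read_state(); r=R.from_quat(s["tool_rot"])
print(s["eef_pos"],s["q"],r.as_matrix().round(3).tolist())
for yaw in (170,180):
    g=R.from_euler('z',yaw,degrees=True)*R.from_quat([1,0,0,0])
    print(yaw,(r.inv()*g).as_rotvec(degrees=True)/6)
E
```

```text
time_s: 11.43
eef_pos: [480.3, 60.6, 106.0]
tool_rot: [0.873, 0.487, -0.0, -0.0]
ft_force: [0.2, -0.6, -0.3]
opening: 0.215
time_s: 12.27
eef_pos: [480.4, 60.6, 106.0]
tool_rot: [0.513, 0.859, -0.0, -0.0]
ft_force: [0.2, -0.0, 0.5]
opening: 0.215
time_s: 13.1
eef_pos: [480.3, 60.6, 106.0]
tool_rot: [0.123, 0.992, 0.0, -0.0]
ft_force: [0.5, -0.5, 0.8]
opening: 0.213
[480.27746617  60.64102689 106.00960155] [ 1.25523358e-01  1.89312626e-01 -5.10673036e-01  8.70976552e-01
  1.08998546e-04  3.72410831e-01] [[-0.97, 0.244, -0.0], [0.244, 0.97, 0.0], [0.0, 0.0, -1.0]]
170 [ 4.60024237e-04 -1.83922229e-03 -6.90935118e-01]
180 [ 6.20011027e-04 -1.79629747e-03 -2.35760178e+00]
```

```bash
python3 -m pendant '[[200,0.17,0.46,0,0,0,0],[200,0.17,0.46,0,0,0,0],[200,0.17,0.47,0,0,0,0],[200,0.17,0.47,0,0,0,0],[200,0,0,0.2,0,0,0],[200,0,0,0.3,0,0,0],[200,0,0,0.3,0,0,0],[200,0,0,0.2,0,0,0],[200,0,0,0,0,0,0],[200,0,0,0,0,0,0]]'
python3 - <<'E'
from h import *
s=read_state();print(s["eef_pos"])
p,d=camera("scene"); cv2.imwrite("pics/s8.png",p[:,:,::-1])
p,d=camera("top"); cv2.imwrite("pics/t8.png",cv2.resize(p[95:270,215:440],None,fx=3.5,fy=3.4)[:,:,::-1])
E
```

```text
time_s: 13.93
eef_pos: [471.2, 139.0, 65.6]
tool_rot: [0.122, 0.992, -0.0, -0.001]
ft_force: [0.6, -1.3, 0.0]
opening: 0.215
[471.23551061 138.95831437  65.60145205]
```

View pics/s8.png

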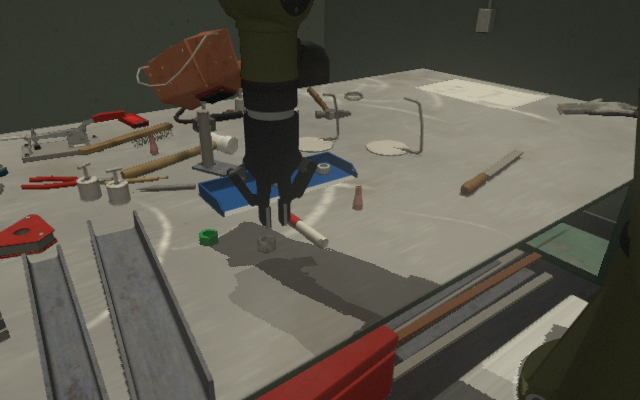

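View pics/t8.png

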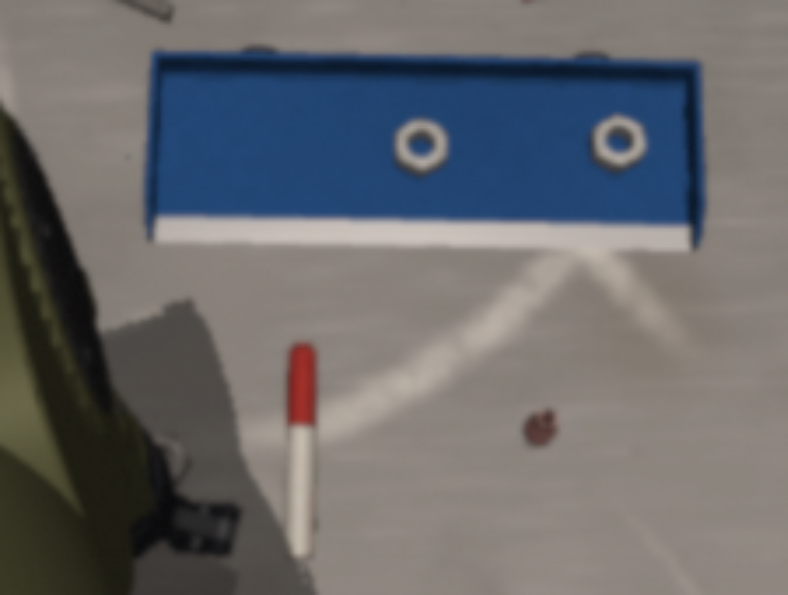

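The top crop shows nuts b (421,145) and c (619,142) flat and well inside the tray. The marker and cup haven't moved. Now I'll descend behind nut a and push.

```bash
python3 -m pendant '[[200,0,0,0.3,0,0,0],[200,0,0,0.3,0,0,0],[200,0,0,0.3,0,0,0],[200,0,0,0.3,0,0,0],[200,0,0,0.2,0,0,0],[200,0,0,0.08,0,0,0],[200,0,0,0,0,0,0],[200,-0.15,0,0,0,0,0],[200,-0.2,0,0,0,0,0],[200,-0.2,0,0,0,0,0]]'
python3 -m pendant '[[200,-0.2,0,0,0,0,0],[200,-0.2,0,0,0,0,0],[200,-0.2,0,0,0,0,0],[200,-0.2,0,0,0,0,0],[200,-0.2,0,0,0,0,0],[200,-0.2,0,0,0,0,0],[200,-0.2,0,0,0,0,0],[200,-0.2,0,0,0,0,0],[200,-0.2,0,0,0,0,0],[200,-0.15,0,0,0,0,0]]'
python3 - <<'E'
from h import *
s=read_state();print(s["eef_pos"])
p,d=camera("scene"); cv2.imwrite("pics/s9.png",cv2.resize(p[110:270,180:400],None,fx=3.5,fy=3.5)[:,:,::-1])
p,d=camera("top"); cv2.imwrite("pics/t9.png",cv2.resize(p[95:270,215:440],None,fx=3.5,fy=3.4)[:,:,::-1])
E
```

```text
time_s: 14.87
eef_pos: [494.6, 134.2, 7.7]
tool_rot: [0.122, 0.993, 0.0, 0.001]
ft_force: [-0.4, 0.1, -0.8]
opening: 0.213
time_s: 15.7
eef_pos: [569.8, 115.1, 6.8]
tool_rot: [0.122, 0.993, 0.0, 0.0]
ft_force: [-0.3, 0.8, 0.8]
opening: 0.215
[569.7851771  115.08353786   6.83117972]
```

View pics/s9.png

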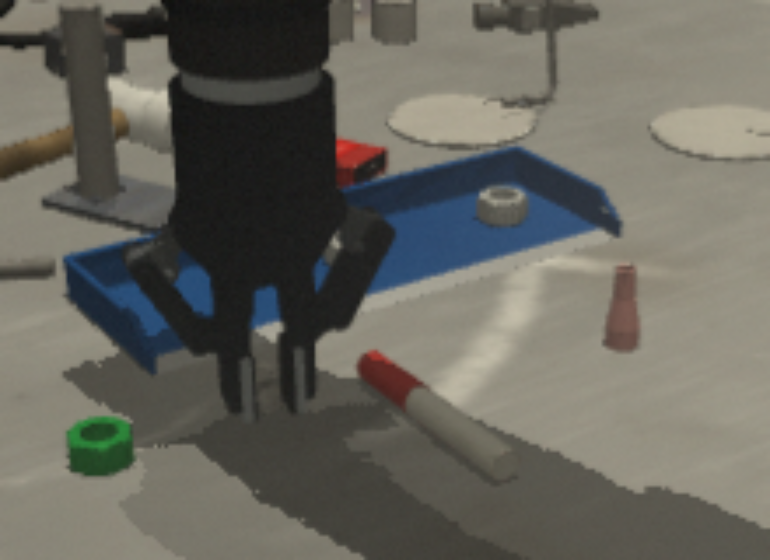

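View pics/t9.png

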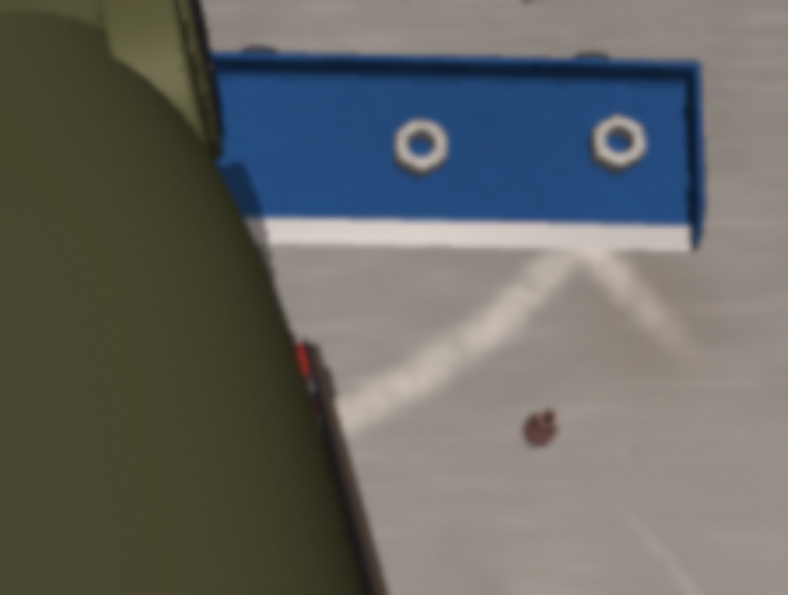

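The nut is hidden ahead of the fingers, and nothing was left behind them. Continuing.

```bash
python3 -m pendant '[[200,-0.2,0,0,0,0,0],[200,-0.2,0,0,0,0,0],[200,-0.2,0,0,0,0,0],[200,-0.2,0,0,0,0,0],[200,-0.2,0,0,0,0,0],[200,-0.2,0,0,0,0,0],[200,-0.2,0,0,0,0,0],[200,-0.2,0,0,0,0,0],[200,-0.2,0,0,0,0,0],[200,-0.2,0,0,0,0,0]]'
python3 - <<'E'
from h import *
p,d=camera("scene"); cv2.imwrite("pics/s10.png",cv2.resize(p[110:270,180:400],None,fx=3.5,fy=3.5)[:,:,::-1])
E
```

```text
time_s: 16.63
eef_pos: [647.1, 95.8, 6.8]
tool_rot: [0.122, 0.993, 0.0, -0.0]
ft_force: [0.2, -0.6, -0.1]
opening: 0.214
```

View pics/s10.png

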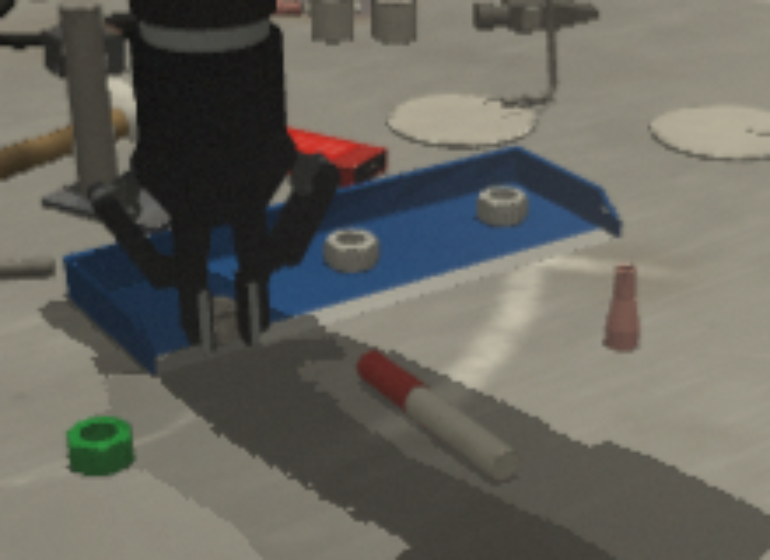

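Nut a shows between the fingers at (228,315), just over the lip. Final push, then retreat and lift.

```bash
python3 -m pendant '[[200,-0.2,0,0,0,0,0],[200,-0.2,0,0,0,0,0],[200,-0.2,0,0,0,0,0],[200,-0.2,0,0,0,0,0],[200,-0.1,0,0,0,0,0],[200,-0.05,0,0,0,0,0],[200,0,0,0,0,0,0],[200,0.25,0,0,0,0,0],[200,0.5,0,-0.2,0,0,0],[200,0.3,0,-0.6,0,0,0]]'
python3 -m pendant '[[200,0.2,0,-0.8,0,0,0],[200,0.5,0,-0.7,0,0,0],[200,0.5,0.4,-0.3,0,0,0],[200,0.5,0.6,0,0,0,0],[200,0.5,0.6,0,0,0,0],[200,0.5,0.6,0,0,0,0],[200,0.2,0.4,0,0,0,0],[200,0,0,0,0,0,0],[200,0,0,0,0,0,0],[200,0,0,0,0,0,0]]'
python3 - <<'E'
from h import *
p,d=camera("scene"); cv2.imwrite("pics/s11.png",cv2.resize(p[110:270,180:400],None,fx=3.5,fy=3.5)[:,:,::-1])
p,d=camera("top"); cv2.imwrite("pics/t11.png",cv2.resize(p[95:270,215:440],None,fx=3.5,fy=3.4)[:,:,::-1])
E
```

```text
time_s: 17.52
eef_pos: [637.6, 96.7, 35.2]
tool_rot: [0.122, 0.993, -0.001, -0.004]
ft_force: [-0.9, -0.8, -0.5]
opening: 0.215
time_s: 18.35
eef_pos: [555.0, 225.5, 110.9]
tool_rot: [0.122, 0.993, -0.0, -0.0]
ft_force: [0.7, 0.2, 0.1]
opening: 0.212
```

View pics/s11.png

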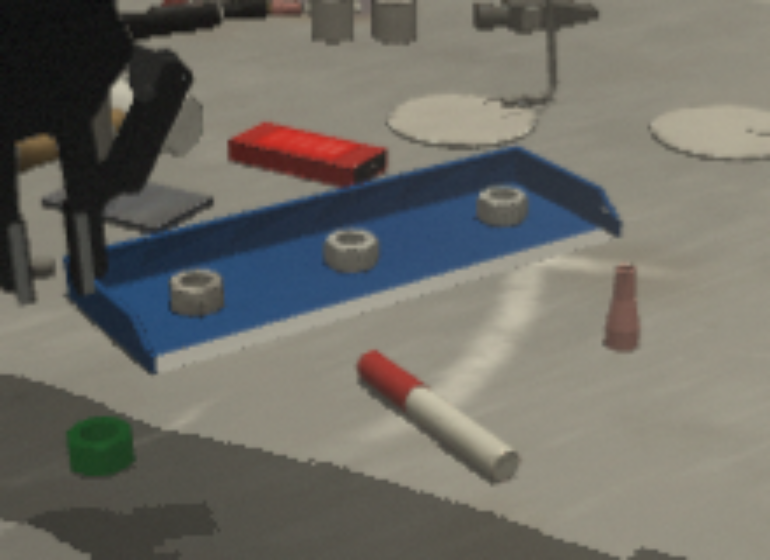

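View pics/t11.png

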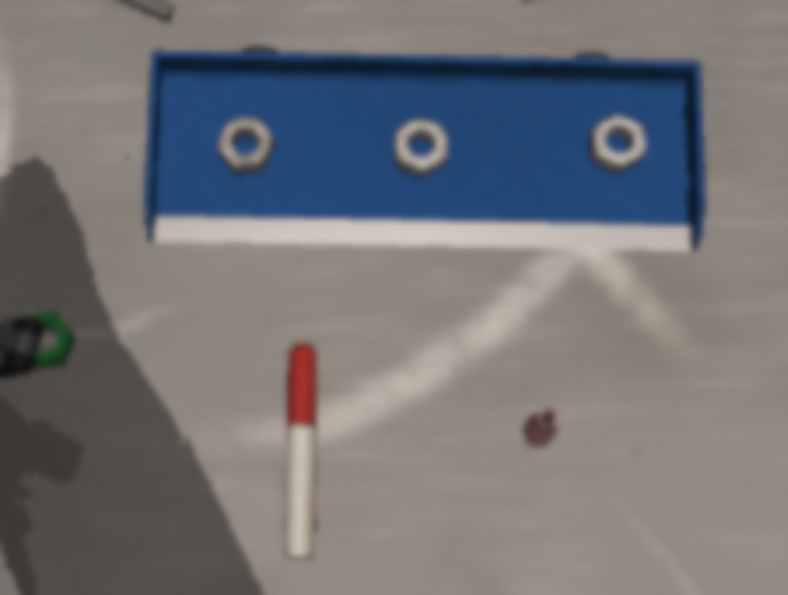

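All three nuts lie flat inside the tray, at crop pixels (246,145), (421,145) and (619,142). The marker and cup are at the same pixels as at the start. The hand is clear at z ≈ 110 mm. One numeric check, then I hand in.

Run:
```python
from h import *
i=camera_info("top"); px=lambda x,y:(215+x/3.5,95+y/3.4)
n=cast(i,[px(246,145),px(421,145),px(619,142)],18); o=np.array([644,-23.4]); a=np.arctan2(318.2,10.5)-np.pi/2
ex=np.array([np.cos(a),np.sin(a)]); ey=np.array([-ex[1],ex[0]])
d=n[:,:2]-o; print((d@ex).round(), (d@ey).round()); print(read_state()["qvel"].round(3))
close_job()
```

```text
[56. 58. 62.] [ 106.    3. -115.]
[-0.006  0.002  0.003 -0.001  0.003  0.   ]
the job is handed in; nothing more can be done
```

I swept the three bare steel nuts one at a time into the blue tray, in the order c, b, a. I pushed each between two partly closed fingers kept low on the nut. The green nut was left alone. The job was handed in at about 18.5 s of the 72 s allowed.

- **Nuts:** in the last top and scene views all three lie flat. Their centres measure 56–62 mm past the lip and 45 mm or more from the side walls, so each is wholly inside. That is from the top view, with calibration good to about 2 mm.
- **Cup and marker:** the cup is still standing, and both are at the same pixels in the top view as at the start.
- **Hand:** it finished still, about 110 mm above the bench, touching nothing. Every wrist force reading stayed below about 2 N.
- **One hitch:** the last joint reached the end of its range while I was moving over to nut a, which tilted the tool about 3° in free air. I levelled it and turned the hand half a turn before that push, and no object was touched.

No final check failed or disagreed.

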